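# Cover the polishing balls, then open the tumbler guard and hold it wide

## Robot

A 6-joint arm with a two-finger parallel gripper is mounted at the origin on the work surface. World frame = base frame: x ahead of the robot, y to its left, z up, the work surface at z = 0. Lengths are in mm, angles in rad, forces in N, time in s.
With the tool pointing down it reaches from about 350 to 875 mm from the base axis. Payload 4.2 kg.
Tool frame: the origin (TCP) lies at the very end of the fingers, on their centre line; the grasp point (between the pads) lies 19 mm behind it (arm.grip_point_offset is the distance from the TCP to the grasp point, in mm); z points along the fingers, y is the line along which they close (so a half turn about z gives the same grasp; the last joint's range is limited). The gripper opens to 87 mm and grips with 3 to 60 N. Pads are 19 mm wide; open, the fingers measure 117 mm over their backs; the gripper's body (75 mm by 190 mm) begins 51 mm behind the grasp point.
Start: joints at [1.36, 0.385, 0.008, 0, -1.194, -0.259], TCP at [282.909, 557.281, 222.55] pointing down, gripper open.
Joint ranges: [-3.14, 3.14], [-1.21, 2.06], [-1.07, 1.41], [-3.16, 2.05], [-2.99, -0.16], [-3.1, 3.1]. Speed limits (rad/s): [2.79, 2.79, 3.14, 3.14, 3.14, 3.14].

## Interface

Orientations are given as a unit quaternion [x, y, z, w].
In Python, from rig import status, camera, get_calibration, job, arm gives the robot as it stands.
- The arm moves only by the tool arm_command, never from a script. Its argument "commands" is one flat list of numbers, 5 for each row, row after row: the shift along the world's x, y, z in cm, then the turn about the world's z in degrees, then the finger opening in cm, from 0 to 8.7. A call has 1 to 12 rows; each row is the pose to reach, as a shift and turn from the pose commanded when the call began; what a row does not reach only later rows make up. A row lasts 1/12 s, in which the tool goes at most 41.7 mm and 7.16 degrees, less where a joint would pass 70% of its speed; a pose out of reach is approached as far as the arm can. A call with a gripper value outside its range is refused whole. The fingers move at their own pace and stop on an object; "force" is the grip in N (left out, the last holds). Time passes only in rows, so rows that repeat a pose let the fingers close. It gives the time, the measured TCP pose, the force, the opening and the grip force at its end, in the units of the state.
- status.get_state(): the state, without advancing time (a new reading comes with each control period).
- camera(name): name is "scene" or "top"; returns the picture (384x512x3 uint8, red, green, blue); there is no depth.
- get_calibration(name): a dict with "mtx" (3x3 intrinsics, pixels), "D" ([k1, k2, p1, p2, k3] as OpenCV has them; the pictures are not rectified), "rvec" (rotation vector, rad) and "tvec" (3), from world to camera coordinates, as OpenCV has them. Camera axes: x right, y down, z forward; pixel columns grow to the right and rows downward; lengths in mm; the calibration is good to about 2 mm. A picture is of the moment at which its call begins. get_calibration takes no time and is no camera call.
- job.job_done(): hands the job in; it is judged then, once.
The state is a dict: "clock": time; "joints": joint angles; "joint_velocities": joint speeds; "joint_torque": joint torques, N m; "eef_pos": TCP position; "eef_rot": TCP orientation; "force": force on the tool from outside, world axes, zero at the start; "ft_torque": the same for the moment, N m; "opening": finger opening in mm; "grasp_force": force on a finger pad.
Only numpy, scipy, OpenCV 4.12 (cv2) and the standard library are available. Lean on these libraries where they do the work, as an engineer would, in place of code of your own. Each camera call takes 0.05 s, during which the arm holds its last target. There are 200 camera calls.

## Task

Slide the aluminium cover fully home over the tray's steel polishing balls, so that no grit drops onto them. Then open the barrel tumbler's wire gate: squeeze its main catch (the narrow one) and draw the gate ajar onto its safety catch, let go, then squeeze the safety catch (the wide one by the free edge) and with it swing the gate past its half-open detent until it stands wide open. Finish holding it wide by that squeezed safety catch, because the gate springs back when let go; leave the bearing, the nut figure and the tin undisturbed.

Things in the scene. Friction and masses are not known exactly. Their poses are not given: they have to be found in the camera images.
- tumbler: Bench-top barrel tumbler, fixed: grey motor housing 200 x 290 mm, 80 mm high, with a black guard frame and wire mesh to z = 214 mm. Origin: centre of its underside; z up, -x the front with the gate, +y the hinge end. Yaw about 1.7 rad: the front faces about world -y, the hinge end is nearest the robot. Behind the gate's top only hook arms stand above the frame: to z = 232 mm, 253 when squeezed.
- gate_hinge (a point): Point on the gate's vertical hinge axis at (-103, 125, 218) mm in the tumbler's frame; axes as the tumbler's, it does not turn with the gate. A spring-plunger block beside it, toward +y, reaches z = 228 mm.
- gate_angle (a joint): Rad: 0 shut, grows as the gate opens to the tumbler's -x (clockwise from above), stop 1.5. Black tube frame and mesh, 255 mm axis to free edge, 10 thick, z 90 to 216 mm. Main catch squeezed, it opens to 0.096, stopped by the safety catch; past 0.08 it stays put. Closing spring 0.25 N m/rad. Detent at 0.75 between humps at 0.57 and 0.93 (8 N at the safety catch); let go wide, it springs back.
- main_grip (a point): Pinch point of the main catch on the gate, 125 mm from the hinge axis, z 261 mm, 12 mm outside the gate's mid-plane. x is the gate's normal (-x outward), y to the hinge. Two level 8 mm round bars along y, 28 mm long, tops z 265: fixed bail, outer face 8.5 mm to -x, lever bar, rear face 26 mm to +x at rest, 8 squeezed. Pinch along x from above: 34 mm wide, squeezed 16; finger tips to z 245.
- main_catch (a joint): Lever of the main catch, rad: 0 at rest, 0.45 squeezed against its bail; its hook is clear of the keeper above 0.27. Springs back when let go; a full squeeze takes about 5 N.
- safety_grip (a point): Pinch point of the safety catch, on the gate: the same as main_grip in build, heights, offsets and axes, but 215 mm from the hinge axis (40 mm from the free edge), and its bars are 44 mm long.
- safety_catch (a joint): Lever of the safety catch, rad: 0 at rest, 0.45 squeezed; its hook is clear above 0.14. Springs back when let go; about 5 N.
- gate: The gate leaf with both catches. Origin on its hinge axis at table height; it turns with the gate: x is the gate's normal (-x outward), -y runs along the leaf to its free edge, z up.
- tray: White plastic tray, fixed, 120 x 220 mm, 44 mm high, two compartments along its y: steel balls in the +y half, hex nuts in the -y half. Origin: centre of its underside. Low aluminium guides along the long sides reach z = 52 mm.
- cover (a joint): Position of the aluminium sliding cover (113 x 110 mm, 4 mm thick, top at z = 48.5 mm) in m: 0 over the nuts, grows as it slides along the tray's +y; 0.106 is the end stop, fully over the balls. It starts between 0 and 0.03. Friction about 1.5 N.
- cover_pull (a point): Middle of the top edge (z = 71.5 mm) of the upright rib on the cover: 50 mm along the tray's x, 10 mm thick along y (the sliding direction), standing 23 mm above the cover's middle. Axes as the tray's.
- bearing: Loose ball bearing, 62 mm across, 16 mm high; bystander. Origin under its centre.
- nut_mouse: Loose little figure of steel nuts, 74 mm tall, 44 mm foot; bystander. Origin under its centre.
- tin: Loose open ribbed tin can, 72 mm across, 75 mm high; bystander. Origin under its centre.

How it is judged:
By the outcome, as a careful person would: the job done as asked, in the order asked, and still so for the second after the job is handed in, while the arm keeps its last pose, push and grip.
It also fails if it takes over 64 s, if anything falls off the work surface, if the arm or the gripper's body presses on something with over 40 N, if the wrist force passes 120 N, or if a joint passes its speed limit or range.

## Working session

There is one attempt and no reset: what is moved stays moved. The work goes in short steps, Python scripts to look and compute and a tool call to move; the robot and the scene stay as the last step left them, time stands still between calls to the robot, and variables do not carry over. Pictures are saved under pics/ and viewed, at most 10 in all, crops included, and the job is handed in when it is done.

Besides the shell and the picture viewer there is one more tool, called after ">>>" in YAML: its name, and indented under it one key for each argument. arm_command: Moves the arm, as the interface text tells. Its arguments: {"type":"object","properties":{"commands":{"type":"array"},"force":{"type":"number"}},"required":["commands"]}

```bash
ls; mkdir -p pics
python3 - <<'E'
from rig import status,camera,get_calibration
import cv2
for n in("scene","top"):
    im=camera(n);cv2.imwrite(f"pics/{n}0.png",cv2.cvtColor(im,cv2.COLOR_RGB2BGR))
    c=get_calibration(n);print(n,c)
print(status.get_state())
E
```

```text
pics
scene {'mtx': array([[449.72217672,   0.        , 259.26636068],
       [  0.        , 449.72217672, 192.15964383],
       [  0.        ,   0.        ,   1.        ]]), 'D': array([0.03993361, 0.        , 0.        , 0.        , 0.        ]), 'rvec': array([ 2.33214461,  1.04061995, -0.3287911 ]), 'tvec': array([-363.10263981, -273.97340089, 1645.32771373])}
top {'mtx': array([[417.67573594,   0.        , 249.15641152],
       [  0.        , 417.67573594, 190.371616  ],
       [  0.        ,   0.        ,   1.        ]]), 'D': array([-0.02549549,  0.        ,  0.        ,  0.        ,  0.        ]), 'rvec': array([ 2.11369749, -2.15228498,  0.15843538]), 'tvec': array([ -17.71712488,  575.13003766, 1015.82635087])}
{'clock': 0.1, 'joints': array([ 1.35957704e+00,  3.85479232e-01,  6.79952853e-03, -4.43576712e-04,
       -1.19400152e+00, -2.58618383e-01]), 'joint_velocities': array([ 9.65520532e-04, -2.96221848e-03,  4.52135567e-03,  1.84094213e-03,
        4.32809409e-05, -6.05424046e-04]), 'joint_torque': array([-6.43221956e-04, -3.91688633e+01,  1.87934750e+01,  4.23190758e+00,
        1.34448914e-02, -7.27861607e-05]), 'eef_pos': array([282.69569879, 556.82442774, 221.58246902]), 'eef_rot': array([ 9.72513741e-01, -2.32843495e-01, -1.83761270e-04,  9.47066876e-04]), 'force': array([0.39901553, 0.7067197 , 0.35724867]), 'ft_torque': array([ 0.02762627,  0.01901487, -0.00485606]), 'grasp_force': 0.0, 'opening': 86.90408081346976}
```

View pics/scene0.png

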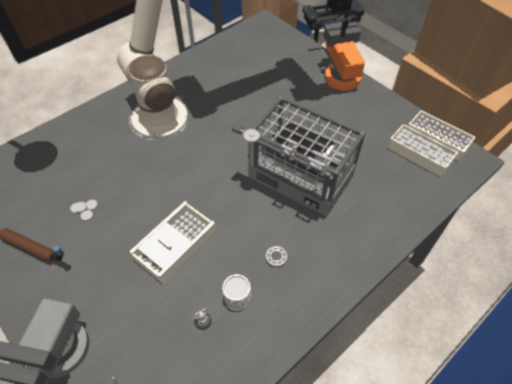

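View pics/top0.png

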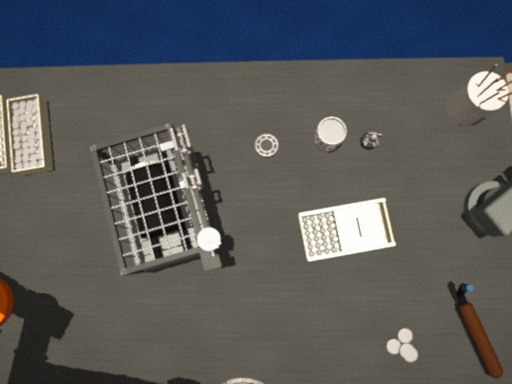

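The top view shows the tumbler at about (160,200), with its gate on the right side (x≈180–215) and the hinge end at (208,240). The tray is at (347,230), with balls on the left and the rib at (359,227). The bearing is at (266,145), the tin at (331,133) and the figure at (371,140).

```bash
cat > h.py <<'E'
import numpy as np,cv2
from rig import status,camera,get_calibration
def proj(n,P):
    c=get_calibration(n);return cv2.projectPoints(np.array(P,float).reshape(-1,3),c["rvec"],c["tvec"],c["mtx"],c["D"])[0][:,0]
def ray(n,uv):
    c=get_calibration(n);R=cv2.Rodrigues(c["rvec"])[0]
    p=cv2.undistortPoints(np.array(uv,float).reshape(-1,1,2),c["mtx"],c["D"])[:,0]
    return -R.T@c["tvec"],np.c_[p,np.ones(len(p))]@R
def plane(n,uv,z):
    o,d=ray(n,uv);return o+d*((z-o[2])/d[:,2])[:,None]
def crop(im,x0,y0,x1,y1,k,name):
    cv2.imwrite(name,cv2.cvtColor(cv2.resize(im[y0:y1,x0:x1],None,fx=k,fy=k,interpolation=cv2.INTER_CUBIC),cv2.COLOR_RGB2BGR))
E
python3 - <<'E'
from h import *
t=cv2.imread("pics/top0.png")[...,::-1];s=cv2.imread("pics/scene0.png")[...,::-1]
print("tcp",proj("top",[283,557,222]),proj("scene",[283,557,222]))
a=cv2.resize(t[115:280,85:235],None,fx=3.6,fy=3.6,interpolation=cv2.INTER_CUBIC)
cv2.imwrite("pics/topc.png",a[...,::-1])
# tray: bright mask
for n,im,box in(("top",t,(285,185,410,275)),):
    x0,y0,x1,y1=box;g=im[y0:y1,x0:x1].min(2)
    m=((g>110)*255).astype(np.uint8);c=max(cv2.findContours(m,0,2)[0],key=cv2.contourArea)
    r=cv2.minAreaRect(c.astype(np.float32));b=cv2.boxPoints(r)+[x0,y0];print(b)
    for z in(0,44,52):
        w=plane(n,b,z);print(z,w.round(0)[:,:2].tolist(),w.mean(0).round(1),np.linalg.norm(w-np.roll(w,1,0),axis=1).round(0))
cr=cv2.resize(t[190:270,290:405],None,fx=5,fy=5,interpolation=cv2.INTER_CUBIC);cv2.imwrite("pics/trayc.png",cr[...,::-1])
E
```

```text
tcp [[-33.70728635 322.04370953]] [[329.12286336  37.53435305]]
[[296.89597893 211.92800522]
 [387.18399048 195.51199722]
 [396.35198975 245.93600082]
 [306.0639801  262.352005  ]]
0 [[522.0, -152.0], [561.0, -392.0], [429.0, -407.0], [391.0, -171.0]] [ 475.9 -280.7    0. ] [132. 243. 133. 239.]
44 [[518.0, -148.0], [555.0, -378.0], [428.0, -392.0], [392.0, -166.0]] [ 473.1 -271.    44. ] [127. 234. 128. 229.]
52 [[517.0, -147.0], [554.0, -376.0], [428.0, -390.0], [392.0, -165.0]] [ 472.6 -269.2   52. ] [126. 232. 127. 227.]
```

View pics/topc.png

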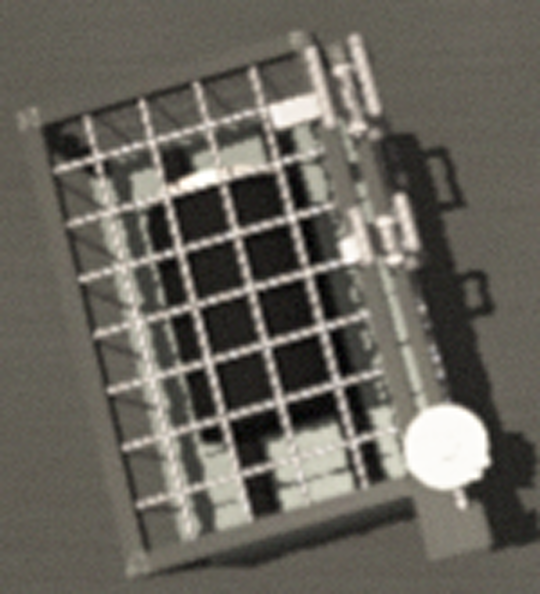

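View pics/trayc.png

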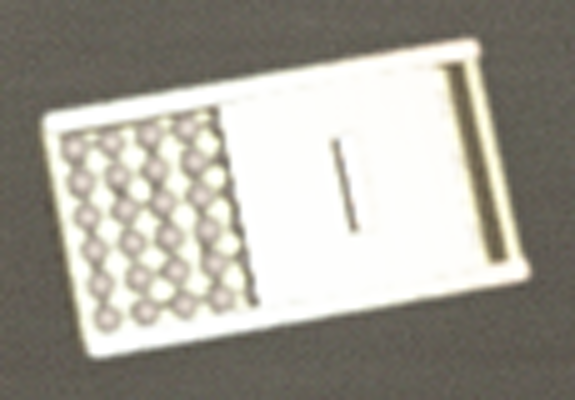

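The tray's cover is toward the right, and the rib's shaded +y face is the dark line at about (358,227) in the full image. The catch bars are visible: safety outer bar at about (187,135), main outer bar at about (198,176). The white disc is at (208.6,239).

Run:
```python
from h import *
def f(p): return (np.array(p,float)+.5)/3.6-.5+[85,115]
def g(p): return (np.array(p,float)+.5)/5-.5+[290,190]
P=lambda n,q,z:plane(n,q,z).round(1)[:,:2].tolist()
o,d=ray("top",[[249,190]]);print("cam",o,ray("scene",[[249,190]])[0])
print("tray out z44",P("top",g([(45,118),(478,42),(528,275),(90,355)]),48))
print("rib top +y edge",P("top",g([(342,137),(360,232)]),71.5))
print("cover front edge",P("top",g([(222,110),(256,303)]),48))
print("safety outer",P("top",f([(355,35),(378,112)]),265),"lever",P("top",f([(312,48),(330,122)]),265))
print("main outer",P("top",f([(399,195),(415,248)]),265),"lever",P("top",f([(350,245)]),265))
print("tumbler corners z214",P("top",f([(30,118),(135,568),(298,40)]),214))
# gate top bar
print("disc at z",[(z,P("top",f([(445,447)]),z)) for z in(218,300,400)])
o1,d1=ray("top",f([(445,447)]));o2,d2=ray("scene",[(251,134)])
A=np.c_[d1[0],-d2[0]];t=np.linalg.lstsq(A,o2-o1,rcond=None)[0];print("disc tri",o1+t[0]*d1[0],o2+t[1]*d2[0])
s=cv2.imread("pics/scene0.png")
a=cv2.resize(s[90:215,225:375],None,fx=4.5,fy=4.5,interpolation=cv2.INTER_CUBIC);cv2.imwrite("pics/scc.png",a)
```

```text
cam [ 405.91537844  -38.58513196 1093.95407809] [1116.79431476 -522.2297532  1180.70096993]
tray out z44 [[513.9, -151.3], [548.3, -371.3], [431.1, -388.3], [396.1, -169.4]]
rib top +y edge [[499.4, -294.0], [452.9, -300.1]]
cover front edge [[516.3, -240.3], [420.0, -252.5]]
safety outer [[680.4, 103.7], [634.4, 90.2]] lever [[673.2, 128.4], [629.2, 117.5]]
main outer [[585.9, 78.0], [555.3, 68.9]] lever [[557.7, 105.5]]
tumbler corners z214 [[649.4, 310.5], [379.6, 237.8], [694.9, 147.4]]
disc at z [(218, [[446.1, 57.4]]), (300, [[442.4, 48.4]]), (400, [[437.8, 37.4]])]
disc tri [445.67850072  56.24826245 228.21503121] [444.93427804  55.12230548 228.05751153]
```

View pics/scc.png

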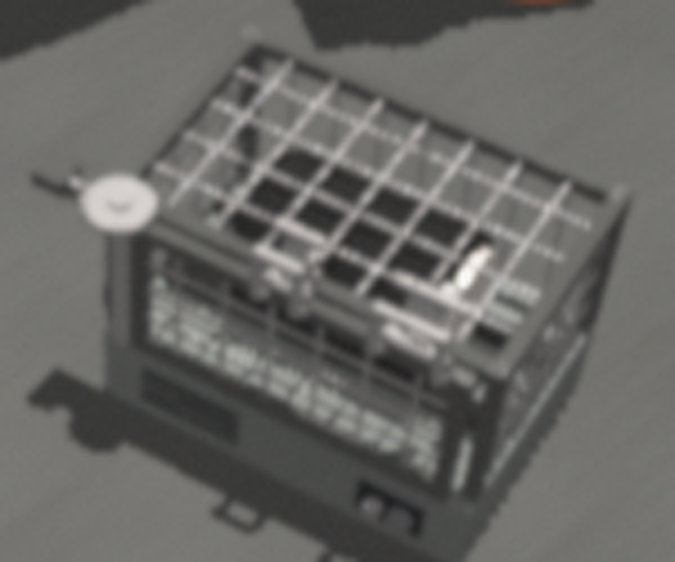

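Measured gate: hinge at about (445.6, 56.7), which matches the disc position, and yaw 1.835. The main–safety spacing is 90 mm as it should be. Measured tray: yaw 0.157, rib at about (477,-302), cover at about 0.021. I'll move to above the rib.

>>> arm_command:
  commands: [0,0,4,0,8.7,0,0,8,0,8.7,0.9,-3.8,8,-7,8.7,1.8,-7.6,8,-14,8.7,2.7,-11.4,8,-21,8.7,3.6,-15.2,8,-28,8.7,4.5,-19,8,-35,8.7,5.4,-22.8,8,-42,8.7,6.3,-26.6,8,-49,8.7,7.2,-30.4,8,-56,8.7,8.1,-34.2,8,-63,8.7,9,-38,8,-70,8.7]
  force: 20

```text
clock: 1.1
eef_pos: [372.5, 175.2, 302.4]
eef_rot: [-0.661, 0.75, 0.0, -0.0]
force: [1.4, 0.4, 0.1]
opening: 86.7
grasp_force: 0.0
```

>>> arm_command:
  commands: [0.9,-3.8,0,-7,8.7,1.8,-7.6,0,-14,8.7,2.7,-11.4,0,-21,8.7,3.6,-15.2,0,-28,8.7,4.5,-19,0,-35,8.7,5.4,-22.8,0,-42,8,6.3,-26.6,0,-49,7,7.2,-30.4,0,-56,6,8.1,-34.2,0,-63,6,9,-38,0,-70,6,10.4,-42,0,-74.1,6,10.4,-45,-4,-74.1,6]

```text
clock: 2.1
eef_pos: [481.4, -272.4, 274.5]
eef_rot: [-0.077, 0.997, -0.004, 0.006]
force: [2.6, 0.9, 0.8]
opening: 61.0
grasp_force: 0.0
```

>>> arm_command:
  commands: [0,-1.5,-4,0,6,0,-2.9,-8,0,6,0,-2.9,-12,0,6,0,-2.9,-16,0,6,0,-2.9,-18,0,6,0,-2.9,-20,0,6,0,-2.9,-20.5,0,6,0,-2.9,-20.5,0,6,0,-2.9,-20.5,0,0.5,0,-2.9,-20.5,0,0.5,0,-2.9,-20.5,0,0.5,0,-2.9,-20.5,0,0.5]

```text
clock: 3.1
eef_pos: [477.6, -296.6, 65.9]
eef_rot: [-0.078, 0.997, -0.0, 0.001]
force: [0.1, -0.4, -0.4]
opening: 41.0
grasp_force: 0.0
```

>>> arm_command:
  commands: [0,0,0,0,0.5,0,0,0,0,0.5,0,0,0,0,0.5,0,0,0,0,0.5]

```text
clock: 3.43
eef_pos: [477.0, -296.6, 64.7]
eef_rot: [-0.078, 0.997, -0.0, 0.0]
force: [-0.7, -1.0, 0.4]
opening: 14.6
grasp_force: 0.8
```

>>> arm_command:
  commands: [0,0,0,0,4,0,0,0,0,4,0,-0.2,0,0,4,0,-0.2,-1,0,4,0,-0.2,-1,0,4,0,-0.2,-1,0,0.5,0,-0.2,-1,0,0.5,0,-0.2,-1,0,0.5,0,-0.2,-1,0,0.5,0,-0.2,-1,0,0.5,0,-0.2,-1,0,0.5,0,-0.2,-1,0,0.5]

```text
clock: 4.43
eef_pos: [477.0, -298.5, 54.7]
eef_rot: [-0.078, 0.997, -0.0, 0.0]
force: [0.6, -1.1, 0.4]
opening: 9.5
grasp_force: 20.0
```

>>> arm_command:
  commands: [0,0,0,0,0.5,0,0,0,0,0.5,0,0,0,0,0.5]

```text
clock: 4.68
eef_pos: [477.0, -298.5, 54.7]
eef_rot: [-0.078, 0.997, -0.0, 0.0]
force: [0.2, -0.6, 0.9]
opening: 9.6
grasp_force: 20.0
```

>>> arm_command:
  commands: [-0.13,0.8,0,0,0.5,-0.25,1.6,0,0,0.5,-0.38,2.4,0,0,0.5,-0.5,3.2,0,0,0.5,-0.63,4,0,0,0.5,-0.76,4.8,0,0,0.5,-0.88,5.6,0,0,0.5,-1.01,6.4,0,0,0.5,-1.13,7.2,0,0,0.5,-1.2,7.6,0,0,0.5,-1.23,7.8,0,0,0.5,-1.23,7.8,0,0,0.5]

```text
clock: 5.68
eef_pos: [464.5, -219.6, 54.6]
eef_rot: [-0.079, 0.997, 0.0, -0.0]
force: [-0.0, 1.6, 2.7]
opening: 9.9
grasp_force: 20.0
```

>>> arm_command:
  commands: [-0.03,0.2,0,0,0.5,-0.06,0.4,0,0,0.5,-0.08,0.5,0,0,0.5,-0.08,0.5,0,0,0.5]

```text
clock: 6.02
eef_pos: [464.1, -216.8, 54.6]
eef_rot: [-0.078, 0.997, -0.001, 0.0]
force: [1.1, -8.0, 1.1]
opening: 9.7
grasp_force: 20.0
```

>>> arm_command:
  commands: [-0.02,0.1,0,0,0.5,-0.02,0.1,0,0,0.5]

```text
clock: 6.18
eef_pos: [464.1, -216.7, 54.6]
eef_rot: [-0.078, 0.997, -0.002, 0.0]
force: [0.3, -12.0, 0.4]
opening: 9.7
grasp_force: 20.0
```

>>> arm_command:
  commands: [0,0,0,0,4,0,0,0,0,4,0,0,0,0,4,0,0,2,0,4,0,0,6,0,5,0,0,10,0,6,0,0,14,0,6,0,0,18,0,6,0,0,22,0,6,0,0,24,0,6,0,0,24,0,6]

```text
clock: 7.1
eef_pos: [465.8, -214.8, 300.2]
eef_rot: [-0.079, 0.997, -0.002, 0.005]
force: [-0.3, -0.5, 0.5]
opening: 59.7
grasp_force: 0.0
```

Run:
```python
from h import *
print(status.get_state()["eef_pos"],status.get_state()["force"])
im=camera("scene");im2=camera("top")
a=cv2.resize(im[180:310,110:320],None,fx=3.5,fy=3.5,interpolation=cv2.INTER_CUBIC)
b=cv2.resize(im2[185:275,285:410],None,fx=2,fy=2)
a[:b.shape[0],-b.shape[1]:]=b
cv2.imwrite("pics/after.png",a[...,::-1])
```

```text
[ 465.82670956 -214.75734482  300.19350261] [-0.25705634 -0.47684559  0.50925276]
```

View pics/after.png

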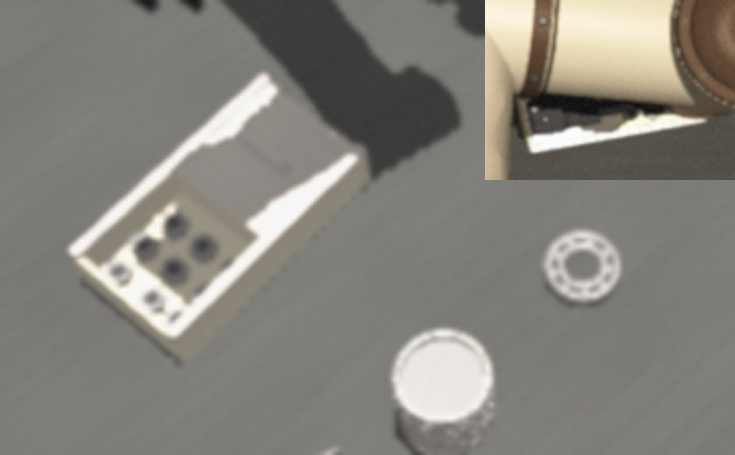

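The cover's rib now sits at the far end, at about (265,155) in the crop, and the balls are covered. Only nuts show. Bearing and tin are untouched. Next I'll go above the main catch.

>>> arm_command:
  commands: [1.2,3.4,0.5,1,6,2.4,6.8,0.5,2,6,3.6,10.2,0.5,3,6,4.8,13.6,0.5,4,6,6,17,0.5,5,6,7.2,20.4,0.5,6,6,8.4,23.8,0.5,6,6,9.6,27.2,0.5,6,6,10.4,29.2,0.5,6,6,10.4,29.2,0.5,6,6,10.4,29.2,0.5,6,6,10.4,29.2,0.5,6,6]

```text
clock: 8.2
eef_pos: [566.7, 77.3, 297.7]
eef_rot: [-0.13, 0.991, -0.0, -0.002]
force: [-0.8, 0.1, 0.4]
opening: 59.8
grasp_force: 0.0
```

Run:
```python
from h import *
s=status.get_state();print(s["eef_pos"],s["eef_rot"],s["joints"])
q=s["eef_rot"];print("closing",np.degrees(2*np.arctan2(q[1],q[0]))-90)
im=camera("scene")
print(proj("scene",[[569.4,77.8,261],[656.2,101.3,261],s["eef_pos"]]))
crop(im,225,60,375,215,3.8,"pics/close.png")
```

```text
[566.71537432  77.26972847 297.71002552] [-1.30417180e-01  9.91457442e-01 -3.43167678e-04 -1.83896403e-03] [ 4.18455470e-01  2.53023460e-01  5.64762310e-03 -3.97076048e-04
 -1.32714203e+00 -1.72757534e+00]
closing 104.98742678828125
[[287.52976895 146.84804483]
 [316.76479105 160.84325073]
 [287.44598936 137.15508822]]
```

View pics/close.png

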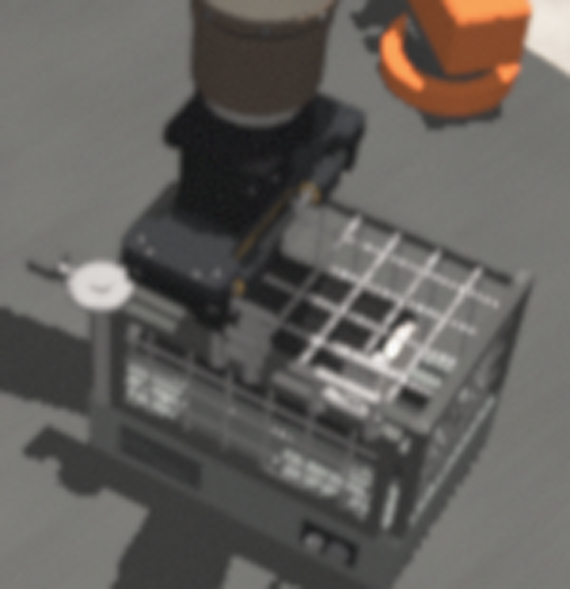

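The gripper is centred above the main catch, with the fingers on either side of the gate plane. Descending now, then squeezing.

>>> arm_command:
  commands: [0.3,0,-1,0,6,0.3,0,-2,0,6,0.3,0,-3,0,6,0.3,0,-4,0,6,0.3,0,-5,0,6,0.3,0,-5.1,0,6,0.3,0,-5.1,0,6,0.3,0,-5.1,0,6]

```text
clock: 8.92
eef_pos: [570.8, 77.6, 248.7]
eef_rot: [-0.13, 0.991, -0.0, 0.0]
force: [0.1, 1.1, 0.1]
opening: 59.9
grasp_force: 0.0
```

>>> arm_command:
  commands: [0,0,0,0,1,0,0,0,0,1,0,0,0,0,1,0,0,0,0,1,0,0,0,0,1,0,0,0,0,1,0,0,0,0,1,0,0,0,0,1,0,0,0,0,1,0,0,0,0,1]
  force: 20

```text
clock: 9.75
eef_pos: [571.8, 77.6, 249.6]
eef_rot: [-0.13, 0.991, -0.0, 0.002]
force: [2.1, 1.0, 4.9]
opening: 15.5
grasp_force: 19.5
```

>>> arm_command:
  commands: [0.04,-0.3,0,-1.3,1,0.08,-0.6,0,-2.6,1,0.11,-0.9,0,-3.9,1,0.14,-1.1,0,-4.9,1,0.14,-1.17,0,-5.2,1,0.14,-1.17,0,-5.2,1]

```text
clock: 10.25
eef_pos: [573.1, 67.1, 249.7]
eef_rot: [-0.085, 0.996, 0.001, 0.002]
force: [1.4, 4.1, 6.2]
opening: 15.2
grasp_force: 19.5
```

>>> arm_command:
  commands: [0.02,-0.1,0,-0.3,1,0.02,-0.1,0,-0.3,1,0.02,-0.1,0,-0.3,1]

```text
clock: 10.5
eef_pos: [573.0, 67.0, 249.6]
eef_rot: [-0.083, 0.997, 0.002, 0.002]
force: [0.4, 7.6, 7.5]
opening: 16.0
grasp_force: 19.5
```

>>> arm_command:
  commands: [0,0,0,0,4,0,0,0,0,6,0,0,0,0,6,0,0,0,0,6,0,0,0,0,6,0,0,0,0,6,0,0,1.5,0,6,0,0,3,0,6,0,0,4.5,0,6,0,0,5,0,6,0,0,5,0,6,0,0,5,0,6]

```text
clock: 11.5
eef_pos: [571.4, 64.2, 297.4]
eef_rot: [-0.082, 0.997, -0.0, -0.001]
force: [-0.4, 0.5, -0.3]
opening: 60.0
grasp_force: 0.0
```

Run:
```python
from h import *
s=status.get_state();print(s["eef_pos"],s["eef_rot"],s["opening"],s["force"])
im=camera("scene")
H=np.array([445.6,56.7])
for th in(0,.09,1.45):
    b=1.835-th;u=np.array([-np.sin(b),np.cos(b)]);x=np.array([np.cos(b),np.sin(b)])
    for r in(125,215):
        g=H-r*u-12*x;print(th,r,g.round(1),proj("scene",[[*g,261]]).round(1))
crop(im,225,60,375,215,3.8,"pics/ajar.png")
```

```text
[571.37777473  64.23407973 297.38359467] [-8.22572992e-02  9.96610266e-01 -2.69071425e-04 -1.28120656e-03] 59.954756487684975 [-0.41484411  0.4549774  -0.30568872]
0 125 [569.4  77.8] [[287.5 146.9]]
0 215 [656.3 101.3] [[316.8 160.9]]
0.09 125 [570.8  66.5] [[284.9 149.2]]
0.09 215 [659.4  82.1] [[312.6 165.3]]
1.45 125 [481.4 -63.7] [[226.5 155. ]]
1.45 215 [ 515.2 -147.1] [[209.8 179.1]]
```

View pics/ajar.png

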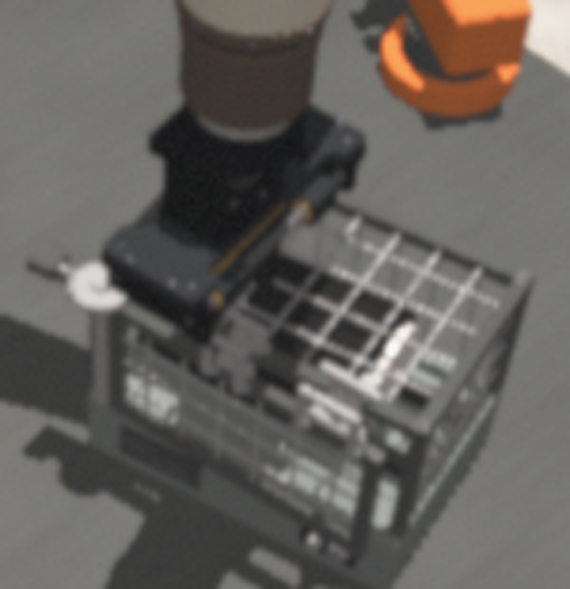

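The gate stands ajar: its free edge is out, and the safety bar is at about (312,168), close to the predicted point. Next I'll move over the safety catch, descend and squeeze.

>>> arm_command:
  commands: [2.5,0.5,0,0,6,5,1,0,0,6,7.5,1.5,0,0.4,6,8.8,1.8,0,0.4,6,8.8,1.8,0,0.4,6,8.8,1.8,-1,0.4,6,8.8,1.8,-2,0.4,6,8.8,1.8,-3,0.4,6,8.8,1.8,-4,0.4,6,8.8,1.8,-5,0.4,6,8.8,1.8,-5,0.4,6,8.8,1.8,-5,0.4,6]

```text
clock: 12.55
eef_pos: [659.7, 82.7, 247.8]
eef_rot: [-0.086, 0.996, -0.0, -0.001]
force: [0.2, -0.2, -0.3]
opening: 60.0
grasp_force: 0.0
```

>>> arm_command:
  commands: [0,0,0,0,1,0,0,0,0,1,0,0,0,0,1,0,0,0,0,1,0,0,0,0,1,0,0,0,0,1,0,0,0,0,1,0,0,0,0,1,0,0,0,0,1,0,0,0,0,1]
  force: 25

```text
clock: 13.38
eef_pos: [661.3, 82.7, 249.8]
eef_rot: [-0.086, 0.996, -0.0, 0.002]
force: [1.3, 0.1, 5.8]
opening: 15.7
grasp_force: 24.4
```

Run:
```python
import numpy as np
def g(th):
    b=1.835-th;u=np.array([-np.sin(b),np.cos(b)]);x=np.array([np.cos(b),np.sin(b)]);return -215*u-12*x
t0=.092
for c in range(3):
    st=t0+c*np.radians(27);l=[]
    for k in range(1,10):
        d=(g(st+np.radians(3*k))-g(st))/10;l+=[round(d[0],2),round(d[1],2),0,-3*k,1]
    print(st,[float(v) for v in l])
```

```text
0.092 [0.1, -1.12, 0.0, -3.0, 1.0, 0.14, -2.25, 0.0, -6.0, 1.0, 0.13, -3.38, 0.0, -9.0, 1.0, 0.05, -4.5, 0.0, -12.0, 1.0, -0.08, -5.62, 0.0, -15.0, 1.0, -0.27, -6.73, 0.0, -18.0, 1.0, -0.52, -7.83, 0.0, -21.0, 1.0, -0.83, -8.92, 0.0, -24.0, 1.0, -1.2, -9.98, 0.0, -27.0, 1.0]
0.5632388980384689 [-0.42, -1.05, 0.0, -3.0, 1.0, -0.89, -2.07, 0.0, -6.0, 1.0, -1.42, -3.07, 0.0, -9.0, 1.0, -2.0, -4.03, 0.0, -12.0, 1.0, -2.62, -4.97, 0.0, -15.0, 1.0, -3.3, -5.87, 0.0, -18.0, 1.0, -4.02, -6.74, 0.0, -21.0, 1.0, -4.79, -7.57, 0.0, -24.0, 1.0, -5.6, -8.35, 0.0, -27.0, 1.0]
1.034477796076938 [-0.85, -0.74, 0.0, -3.0, 1.0, -1.73, -1.44, 0.0, -6.0, 1.0, -2.66, -2.09, 0.0, -9.0, 1.0, -3.61, -2.69, 0.0, -12.0, 1.0, -4.6, -3.24, 0.0, -15.0, 1.0, -5.61, -3.74, 0.0, -18.0, 1.0, -6.64, -4.18, 0.0, -21.0, 1.0, -7.7, -4.57, 0.0, -24.0, 1.0, -8.78, -4.9, 0.0, -27.0, 1.0]
```

>>> arm_command:
  commands: [0.1,-1.12,0,-3,1,0.14,-2.25,0,-6,1,0.13,-3.38,0,-9,1,0.05,-4.5,0,-12,1,-0.08,-5.62,0,-15,1,-0.27,-6.73,0,-18,1,-0.52,-7.83,0,-21,1,-0.83,-8.92,0,-24,1,-1.2,-9.98,0,-27,1,-1.2,-9.98,0,-27,1]

```text
clock: 14.22
eef_pos: [649.0, -19.1, 249.8]
eef_rot: [0.15, 0.989, -0.0, 0.002]
force: [3.2, -1.4, 5.6]
opening: 15.5
grasp_force: 24.4
```

>>> arm_command:
  commands: [-0.42,-1.05,0,-3,1,-0.89,-2.07,0,-6,1,-1.42,-3.07,0,-9,1,-2,-4.03,0,-12,1,-2.62,-4.97,0,-15,1,-3.3,-5.87,0,-18,1,-4.02,-6.74,0,-21,1,-4.79,-7.57,0,-24,1,-5.6,-8.35,0,-27,1,-5.6,-8.35,0,-27,1]

```text
clock: 15.05
eef_pos: [592.4, -103.0, 249.8]
eef_rot: [0.377, 0.926, -0.001, 0.002]
force: [4.3, -4.5, 3.7]
opening: 15.5
grasp_force: 24.4
```

>>> arm_command:
  commands: [-0.85,-0.74,0,-3,1,-1.73,-1.44,0,-6,1,-2.66,-2.09,0,-9,1,-3.61,-2.69,0,-12,1,-4.6,-3.24,0,-15,1,-5.61,-3.74,0,-18,1,-6.64,-4.18,0,-21,1,-7.2,-4.4,0,-22.5,1,-7.7,-4.57,0,-24,1,-7.7,-4.57,0,-24,1,-7.7,-4.57,0,-24,1]

```text
clock: 15.97
eef_pos: [516.3, -148.4, 249.8]
eef_rot: [0.56, 0.829, -0.001, 0.003]
force: [3.3, -7.9, 3.3]
opening: 15.4
grasp_force: 24.4
```

Run:
```python
from h import *
s=status.get_state();print(s["eef_pos"],s["eef_rot"],s["opening"],s["force"],s["grasp_force"])
p=s["eef_pos"][:2]-[445.6,56.7];print("th",1.835-np.arctan2(p[1],p[0])-np.pi/2-np.arctan2(12,215),np.hypot(*p))
im=camera("scene");crop(im,130,40,390,290,2.3,"pics/open.png")
```

```text
[ 516.28705336 -148.39590149  249.79686528] [ 5.59898423e-01  8.28556542e-01 -6.55202075e-04  2.71724910e-03] 15.437844349219425 [ 3.29786026 -7.89168269  3.29470927] 24.391494635492563
th 1.447339878314442 216.93544735697117
```

View pics/open.png

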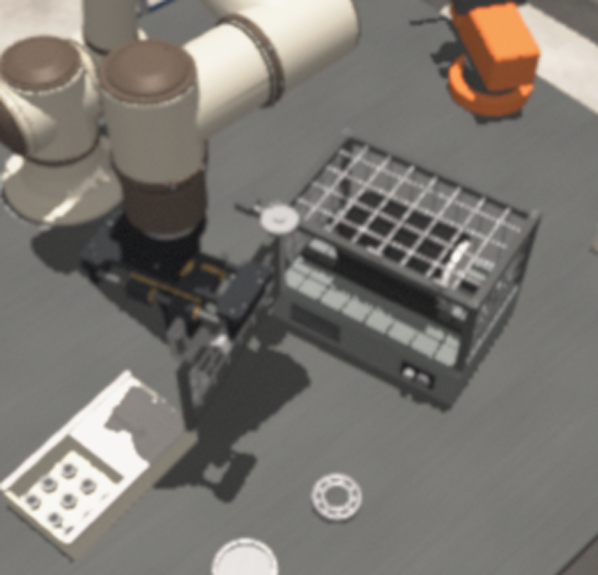

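The gate stands wide at about 1.45 rad, held by the squeezed safety catch. The bearing, tin and cover are in place. I'll nudge it slightly further and hand in.

>>> arm_command:
  commands: [-0.3,-0.09,0,-0.8,1,-0.5,-0.16,0,-1.4,1,-0.5,-0.16,0,-1.4,1,-0.5,-0.16,0,-1.4,1,-0.5,-0.16,0,-1.4,1]

```text
clock: 16.43
eef_pos: [511.5, -150.0, 249.8]
eef_rot: [0.57, 0.822, -0.001, 0.003]
force: [4.1, -7.8, 2.9]
opening: 15.5
grasp_force: 24.4
```

Run:
```python
from rig import status,job
s=status.get_state();print(s["eef_pos"],s["opening"],s["force"],s["grasp_force"])
print(job.job_done())
```

```text
[ 511.54850165 -149.95604603  249.77793464] 15.46991243400118 [ 4.07574276 -7.76262625  2.88582451] 24.413175489753485
the job is handed in; nothing more can be done
None
```

The job is handed in at about 16.4 s: the cover is fully home over the balls, and the gate is held wide open at about 1.47 rad by the squeezed safety catch; the bearing and tin looked undisturbed in the last pictures, but the nut figure was out of frame and not rechecked.

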